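Tighten the ring nut of a dye pot with a tommy bar

ROBOT

A 6-joint arm with a two-finger parallel gripper is mounted at the origin on the work surface. World frame = base frame: x ahead of the robot, y to its left, z up, the work surface at z = 0. Lengths are in m, angles in rad, forces in N, time in s.
With the tool pointing down it reaches from about 0.35 to 0.775 m from the base axis. Payload 7.3 kg.
Tool frame: the origin (TCP) lies at the centre of the arm's flange, where the gripper is bolted on; the fingertips stand 178 mm ahead of it and the grasp point (between the pads) lies 159 mm ahead of it; z points along the fingers, y is the line along which they close (so a half turn about z gives the same grasp; the last joint's range is limited). The gripper opens to 92 mm and grips with 3 to 60 N. Pads are 19 mm wide; open, the fingers measure 130 mm over their backs; the gripper's body (75 mm by 190 mm) begins 47 mm behind the grasp point.
Start: joints at [1.178, 0.342, 1.524, -0, 1.275, -0.146], TCP at [0.128, 0.509, 0.405] pointing down, gripper open.
Joint ranges: [-2.53, 2.53], [-0.77, 2.02], [0.04, 2.7], [-1, 4.14], [0.28, 2.66], [-3.11, 3.11]. Speed limits (rad/s): [2.57, 2.57, 3.14, 3.14, 3.14, 3.14].

INTERFACE

Orientations are given as [roll, pitch, yaw] about the fixed x, y, z axes, in that order (R = Rz(yaw) Ry(pitch) Rx(roll)).
In Python, from cell import telemetry, vision, ticket gives the robot as it stands.
- The arm moves only by the shell command python3 -m crank 'ROWS' [FORCE]. ROWS is JSON, a list of rows, each a list of 5 numbers: the gripper command: -1 is shut, 1 is fully open, values between are in proportion, then the shift along the tool's x, y, z in mm, then the turn about the tool's z in rad. In form: [[fingers, dx, dy, dz, roll], ...]. A call has 1 to 12 rows; each row is the pose to reach, as a shift and turn from the pose commanded when the call began, along the tool's axes at that moment; what a row does not reach only later rows make up. A row lasts 1/12 s, in which the tool goes at most 41.7 mm and 7.16 degrees, less where a joint would pass 70% of its speed; a pose out of reach is approached as far as the arm can. A call with a gripper value outside its range is refused whole. The fingers move at their own pace and stop on an object; FORCE is the grip in N (left out, the last holds). Time passes only in rows, so rows that repeat a pose let the fingers close. It gives the time, the measured TCP pose, the force, the opening and the grip force at its end, in the units of the state.
- telemetry.observe(): the state, without advancing time (a new reading comes with each control period).
- vision.read_camera(name): name is "side" or "top" or "wrist"; returns (picture, depth): 400x640x3 uint8, red, green, blue; 400x640 float32, m along the optical axis (not along the pixel's ray), 0 where there is no reading.
- vision.get_calibration(name): a dict with "camera_matrix" (3x3 intrinsics, pixels), "dist" ([k1, k2, p1, p2, k3] as OpenCV has them; the pictures are not rectified), "rvec" (rotation vector, rad) and "tvec" (3), from world to camera coordinates, as OpenCV has them. Camera axes: x right, y down, z forward; pixel columns grow to the right and rows downward; lengths in m; the calibration is good to about 2 mm. A picture is of the moment at which its call begins: read the wrist's pose just before it. get_calibration takes no time and is no camera call; for the wrist camera it gives the pose at the moment of the call.
- ticket.hand_in(): hands the job in; it is judged then, once.
The state is a dict: "time": time; "qpos": joint angles; "qvel": joint speeds; "joint_efforts": joint torques, N m; "tool_pos": TCP position; "tool_rot": TCP orientation; "contact_force": force on the tool from outside, world axes, zero at the start; "torque": the same for the moment, N m; "opening": finger opening in m; "grip_force": force on a finger pad.
Only numpy, scipy, OpenCV 4.12 (cv2) and the standard library are available. Lean on these libraries where they do the work, as an engineer would, in place of code of your own. Each camera call takes 0.05 s, during which the arm holds its last target. There are 200 camera calls.

TASK

Close the dye-extraction pot: take the red-handled tommy bar from its wooden rest and, moving it from hole to hole round the ring nut, screw the nut down clockwise (seen from above) until it is firmly tight on the lid, about 1.2 newton-metres, without overtightening it and crushing the gasket. Then lay the bar back in its rest, and leave the pigment jars alone.

Things in the scene. Friction and masses are not known exactly. Their poses are not given: they have to be found in the camera images.
- pot: Stainless pot 96 mm across with a vertical axis, fixed in a grey bench bracket (base plate 170 x 170 mm, 10 mm thick; it cannot move). Origin on the pot's axis on the table top. The pot itself reaches 92 mm above the table, below the ring nut.
- ring: Aluminium ring nut on the pot's neck, 130 mm across, 32 mm high, turning about the vertical pot axis (two-start right-hand thread, 10 mm per turn: clockwise from above is down). Origin on the axis in the plane of the holes, at mid height, about 118 mm above the table. Eight radial holes, one every 45 degrees, one of them along the nut's own +x axis. It stays where it is left.
- ring_hole (a point): Mouth of the hole on the nut's own +x axis, 65 mm from the nut's axis; the other seven are alike, and a black tick on the nut's top marks each. A hole is 15 mm wide (1.5 mm of play round the shank), level, blind, 25 mm deep (bottom 40 mm from the axis). More than 40 mm from the axis nothing stands higher than the nut's top, 16 mm above the holes.
- lid: Steel lid in the ring nut, on a gasket; its gauge and valve stand up to 75 mm above the holes. It does not turn. The nut turns easily (0.2 N m) until it bears on the lid, some 70 to 170 degrees from the start, different each time and not visible. Then the torque grows, about 0.3 N m per 10 degrees: 1.2 N m (125 N on the lid) some 35 to 40 degrees on. Origin on the pot's axis.
- bar_grip (a point): Middle of the red handle of the loose tommy bar (about 260 g); +x points along the bar to its tip. Handle 16 mm square, 90 mm long (45 mm either side of this point); from it runs a round steel shank 12 mm across, its last 8 mm tapering to 5.6 mm. With the tip at the bottom of a hole this point is 145 mm from the nut's axis.
- bar_tip (a point): Tip of the bar's shank, 105 mm from the middle of the handle along the bar. If the handle is held stiffly and kept radial, the shank bears at the mouth of the hole only, so the torque on the nut is the sideways force times some 65 mm (about 18 N at 1.2 N m), and the wrist also feels a twist; in any case it is the moment about the nut's axis of all that the gripper puts on the bar.
- rest_centre (a point): Where the handle's middle lies in the fixed wooden rest (220 x 80 mm, base 12 mm thick), 46 mm above the table; +x is where the tip points. Two flared forks open at the top, 12 mm long, up to 59 mm high, about 4 mm of play each side, carry the level bar 82 mm ahead of and 36 mm behind this point; between them the handle is free from 29 mm behind to 45 mm ahead.
- jar_yellow: Jar of yellow pigment with a white lid, 68 mm across, 115 mm high, 450 g, loose; origin at the centre of its underside. Not to be disturbed.
- jar_red: Jar of red pigment with a white lid, same size, loose; not to be disturbed.
- jar_violet: Jar of violet pigment with a yellow lid, same size, loose; not to be disturbed.

How it is judged:
On the way, in this order (a step that is already met when the one before it is completed fails the run):
1. the bar's tip is at least 12 mm deep in a hole of the ring nut (distance between bar_tip and ring below 0.053 m and z of bar_tip in the frame of ring between -0.008 and 0.008 m), for 0.2 s.
2. the bar is drawn out of the nut again (distance between bar_tip and ring above 0.066 m), for 0.05 s.
3. the bar's tip is at least 12 mm deep in a hole again (all of step 1), for 0.2 s.
At the end, for the whole second after the job is handed in: The nut presses the lid with 90 to 165 N (tightened with about 0.9 to 1.55 N m), and the bar lies still in its rest, the middle of its handle within 20 mm of where it lay, level and in line with the rest within 0.15 rad (contact force between ring and lid between 90 and 165 N and horizontal distance between bar_grip and rest_centre below 0.02 m and distance between bar_grip and rest_centre below 0.022 m and angle between the x axis of bar_grip and the x axis of rest_centre, either way round below 0.15 rad and linear speed of bar below 0.02 m/s); the robot touches nothing.
It fails at once if the nut is overtightened: it presses the lid with more than 220 N (about 2 N m) (contact force between ring and lid above 220 N).
It fails at once if a jar is shifted by more than 25 mm or tipped (distance of any of jar_yellow, jar_red, jar_violet from where it was at the start of the episode above 0.025 m or angle between any of jar_yellow, jar_red, jar_violet's own z axis and vertical above 0.3 rad).
It also fails if it takes over 72 s, if anything falls off the work surface, if the arm or the gripper's body presses on something with over 40 N, if the wrist force passes 120 N, or if a joint passes its speed limit or range.

## Working session

There is one attempt and no reset: what is moved stays moved. The work goes in short steps, Python scripts to look and compute and a shell command to move; the robot and the scene stay as the last step left them, time stands still between calls to the robot, and variables do not carry over. Pictures are saved under pics/ and viewed, at most 10 in all, crops included, and the job is handed in when it is done.

```bash
ls; mkdir -p pics; python3 - <<'E'
from cell import telemetry, vision
import cv2, numpy as np
s=telemetry.observe(); print(s)
for n in ("top","side"):
    p,d=vision.read_camera(n); cv2.imwrite(f"pics/{n}0.png",p[:,:,::-1]); np.save(f"{n}0.npy",d); np.save(f"{n}0p.npy",p)
    c=vision.get_calibration(n); print(n,c)
E
```

```text
pics
{'time': 0.0, 'qpos': array([ 1.17805181e+00,  3.42714518e-01,  1.52502480e+00, -2.69704990e-06,
        1.27535785e+00, -1.46007236e-01]), 'qvel': array([ 5.56851358e-04,  1.04432949e-04,  2.39532320e-04,  7.68765738e-05,
       -9.66470307e-04,  1.07676359e-03]), 'joint_efforts': array([-2.13531515e-03, -4.31246924e+01, -2.44223052e+01,  7.17605883e-02,
        5.56988013e-02, -9.17575017e-05]), 'tool_pos': array([0.12815752, 0.50897986, 0.40404629]), 'tool_rot': array([-3.14010377e+00, -2.16339302e-04,  2.89485600e+00]), 'contact_force': array([ 0.72590564, -0.195553  , -0.29707185]), 'torque': array([-0.00518546, -0.01880096, -0.01677341]), 'grip_force': 0.0, 'opening': 0.09189950758305022}
top {'camera_matrix': array([[458.76165655,   0.        , 315.11099578],
       [  0.        , 458.76165655, 200.52640703],
       [  0.        ,   0.        ,   1.        ]]), 'dist': array([-0.1107143,  0.       ,  0.       ,  0.       ,  0.       ]), 'rvec': array([ 2.21073257, -2.18893096,  0.11259708]), 'tvec': array([-0.02787971,  0.53491533,  1.16174363])}
side {'camera_matrix': array([[449.71562412,   0.        , 309.67173878],
       [  0.        , 449.71562412, 192.57618887],
       [  0.        ,   0.        ,   1.        ]]), 'dist': array([-0.02147684,  0.        ,  0.        ,  0.        ,  0.        ]), 'rvec': array([ 2.27039401, -0.47487108,  0.22864532]), 'tvec': array([-0.49015623,  0.20979222,  1.20143034])}
```

View pics/top0.png

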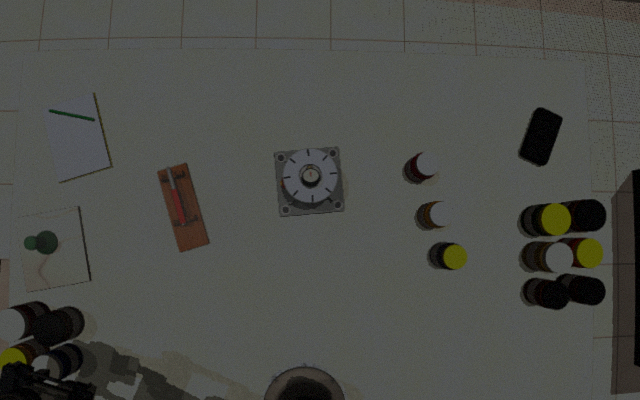

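View pics/side0.png

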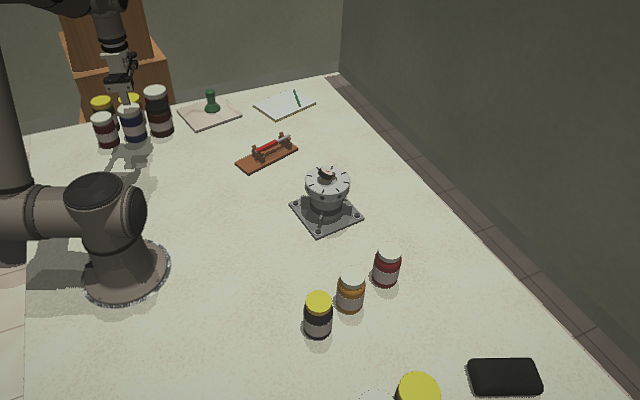

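The top view shows the ring nut at about (310,176), the rest with its red handle at (178,205) and its tip towards (168,170), and the jars at right (425,165), (440,213) and (455,257). The side view agrees.

```bash
cat > h.py <<'E'
import numpy as np, cv2
from cell import telemetry, vision
def cast(c,uv,z):
    uv=np.asarray(uv,float).reshape(-1,1,2)
    n=cv2.undistortPoints(uv,c["camera_matrix"],c["dist"]).reshape(-1,2)
    R=cv2.Rodrigues(np.asarray(c["rvec"]))[0]; o=-R.T@np.asarray(c["tvec"]).ravel()
    r=np.c_[n,np.ones(len(n))]@R
    return o+r*((z-o[2])/r[:,2])[:,None]
def points(c,d,mask):
    v,u=np.nonzero(mask&(d>0))
    n=cv2.undistortPoints(np.c_[u,v].astype(float).reshape(-1,1,2),c["camera_matrix"],c["dist"]).reshape(-1,2)
    R=cv2.Rodrigues(np.asarray(c["rvec"]))[0]
    return (np.c_[n,np.ones(len(n))]*d[v,u][:,None]-np.asarray(c["tvec"]).ravel())@R
def axis(P):
    m=P.mean(0); return m,np.linalg.svd(P-m,full_matrices=False)[2][0]
def redmask(p):
    h=cv2.cvtColor(p,cv2.COLOR_RGB2HSV); return ((h[...,0]<5)|(h[...,0]>174))&(h[...,1]>150)&(h[...,2]>50)
E
python3 - <<'E'
from h import *
c=vision.get_calibration("top"); p=np.load("top0p.npy"); d=np.load("top0.npy")
R=cv2.Rodrigues(c["rvec"])[0]; print("cam at",-R.T@c["tvec"])
m=redmask(p); m[:, 230:]=False; m[:150]=False; m[260:]=False
v,u=np.nonzero(m); print("red px",m.sum(),u.min(),u.max(),v.min(),v.max())
P=cast(c,np.c_[u,v],0.054); mm,a=axis(P[:,:2]); t=(P[:,:2]-mm)@a; print("handle",mm,a,t.min(),t.max(), np.degrees(np.arctan2(a[1],a[0])))
D=points(c,d,m); print("depth z",np.median(D,0))
# ring
m=np.zeros(d.shape,bool); m[130:230,260:360]=True
D=points(c,d,m); s=D[(D[:,2]>.122)&(D[:,2]<.146)]; print("ring pts",len(s),np.median(s[:,2]))
ctr,r=cv2.minEnclosingCircle(s[:,:2].astype(np.float32)); print(ctr,r)
# jars
for box in((140,190,395,445),(190,235,405,460),(230,280,420,475)):
    m=np.zeros(d.shape,bool); m[box[0]:box[1],box[2]:box[3]]=True
    D=points(c,d,m); s=D[D[:,2]>.105]; print("jar",cv2.minEnclosingCircle(s[:,:2].astype(np.float32)),len(s),np.median(s[:,2]))
# side red
c=vision.get_calibration("side"); p=np.load("side0p.npy"); d=np.load("side0.npy")
m=redmask(p); m[:, :235]=False; m[:,310:]=False; m[180:]=False
D=points(c,d,m); print("side handle",m.sum(),np.median(D,0),axis(D)[1])
m=np.zeros(d.shape,bool); m[160:230,290:370]=True
D=points(c,d,m); s=D[(D[:,2]>.122)&(D[:,2]<.146)]; print("ring side",cv2.minEnclosingCircle(s[:,:2].astype(np.float32)),np.median(s[:,2]))
E
```

```text
cam at [0.45084328 0.01359963 1.19712795]
red px 164 171 184 189 222
handle [0.51607387 0.3216381 ] [-0.9516177 -0.3072845] -0.04288007185772358 0.04306735285323309 -162.10434232573135
depth z [0.51536802 0.32148144 0.05339093]
ring pts 2098 0.13303797962405484
(0.5873188972473145, -0.006798507180064917) 0.06541083008050919
jar ((0.6234933733940125, -0.29198119044303894), 0.030670085921883583) 477 0.11381006052049471
jar ((0.5007230043411255, -0.3241315484046936), 0.030387356877326965) 472 0.11370388990383223
jar ((0.39835524559020996, -0.3561853766441345), 0.031083740293979645) 484 0.11384021618583531
side handle 60 [0.51466744 0.31613462 0.0551661 ] [-0.94466434 -0.32669923  0.02961244]
ring side ((0.5852712988853455, -0.008801156654953957), 0.06755506247282028) 0.13450193367030983
```

```bash
cat >> h.py <<'E'
def go(grasp,yaw):
    "shift (mm) in tool axes and roll to bring the grasp point to a place, tool down with this yaw (rad)"
    from scipy.spatial.transform import Rotation as Ro
    s=telemetry.observe(); R=Ro.from_euler("xyz",s["tool_rot"]).as_matrix()
    d=R.T@(np.array(grasp)+[0,0,.159]-s["tool_pos"])*1000
    r=s["tool_rot"][2]-yaw; r=(r+np.pi)%(2*np.pi)-np.pi
    return np.round(d,1),round(r,4)
def tickphase(c,p,ctr,z=.134,r0=.048,r1=.064):
    "dark ticks: sample rings about the centre, 8th harmonic"
    th=np.radians(np.arange(0,360,.5)); g=cv2.cvtColor(p,cv2.COLOR_RGB2GRAY).astype(np.float32); S=0
    for r in np.linspace(r0,r1,9):
        W=np.c_[ctr[0]+r*np.cos(th),ctr[1]+r*np.sin(th),np.full(len(th),z)]
        uv=cv2.projectPoints(W,np.asarray(c["rvec"]),np.asarray(c["tvec"]),c["camera_matrix"],np.asarray(c["dist"]))[0].reshape(-1,1,2).astype(np.float32)
        v=cv2.remap(g,uv[:,0,0].reshape(1,-1),uv[:,0,1].reshape(1,-1),cv2.INTER_LINEAR)[0]; S=S+v
    S=S/9
    D=S-cv2.blur(S.reshape(1,-1),(81,1))[0]
    ph=-np.angle(np.sum(-D*np.exp(-8j*th)))/8
    return np.degrees(ph)%45,th,S
E
python3 - <<'E'
from h import *
c=vision.get_calibration("top"); p=np.load("top0p.npy")
for ctr in((.587,-.007),(.586,-.008)):
    for r0,r1 in((.045,.06),(.05,.06)):
        ph,th,S=tickphase(c,p,ctr,r0=r0,r1=r1); print(ctr,ph)
x=np.degrees(th); 
mins=[(x[i],round(float(S[i]))) for i in range(len(S)) if S[i]==S.take(range(i-30,i+31),mode="wrap").min()]; print(mins)
print(go((.5155,.320,.130),np.radians(197.9)),go((.5155,.320,.046),np.radians(197.9)))
cw=vision.get_calibration("wrist"); R=cv2.Rodrigues(cw["rvec"])[0]; print("wrist cam",-R.T@cw["tvec"],R[2],R[0],cw["camera_matrix"])
E
```

```text
(0.587, -0.007) 5.435758381378459
(0.587, -0.007) 5.4976650467482004
(0.586, -0.008) 5.508921766465655
(0.586, -0.008) 5.503800592065
[(np.float64(7.499999999999999), 36), (np.float64(51.5), 35), (np.float64(95.0), 31), (np.float64(139.0), 37), (np.float64(184.0), 36), (np.float64(230.5), 38), (np.float64(252.50000000000003), 82), (np.float64(276.5), 34), (np.float64(323.0), 41)]
(array([-421.8,  -88.5,  115.2]), np.float64(-0.5592)) (array([-421.8,  -88.4,  199.2]), np.float64(-0.5592))
wrist cam [0.04763914 0.5294966  0.38345482] [ 0.29587655 -0.07614571 -0.95218638] [ 0.24362191  0.9698685  -0.00185816] [[359.86527399   0.         320.64308631]
 [  0.         359.86527399 196.9318187 ]
 [  0.           0.           1.        ]]
```

```bash
python3 -m crank '[[1,-40,-8,10,-0.06],[1,-80,-17,22,-0.12],[1,-120,-26,34,-0.18],[1,-160,-34,46,-0.24],[1,-200,-42,56,-0.3],[1,-240,-51,68,-0.36],[1,-280,-59,80,-0.42],[1,-320,-67,90,-0.48],[1,-360,-76,100,-0.53],[1,-395,-84,110,-0.56],[1,-422,-88,115,-0.56],[1,-422,-88,115,-0.56]]' 60
python3 -m crank '[[1,0,0,0,0],[1,0,0,0,0],[1,0,0,0,0]]'
python3 - <<'E'
from h import *
s=telemetry.observe(); c=vision.get_calibration("wrist"); p,d=vision.read_camera("wrist"); print(s["tool_pos"],s["tool_rot"])
cv2.imwrite("pics/w1.png",p[:,:,::-1])
m=redmask(p); n,l,st,ce=cv2.connectedComponentsWithStats(m.astype(np.uint8)); k=1+np.argmax(st[1:,4]); m=l==k; print(st[k])
D=points(c,d,m); print("depth med",np.median(D,0)); D=D[D[:,2]>.051]; mm,a=axis(D); t=(D-mm)@a
mid=mm+a*(t.max()+t.min())/2; yaw=np.arctan2(-abs(a[1]),-abs(a[0])); print(mid,a,t.min(),t.max(),np.degrees(yaw))
print(go((mid[0],mid[1],.046),yaw))
E
```

```text
time: 1.1
tool_pos: [0.5202, 0.3175, 0.2875]
tool_rot: [-3.14, -0.001, -2.833]
contact_force: [0.4, -1.1, 0.6]
opening: 0.092
grip_force: 0.0
time: 1.35
tool_pos: [0.5149, 0.3214, 0.2899]
tool_rot: [3.141, -0.0, -2.827]
contact_force: [-0.1, 0.6, 0.7]
opening: 0.0918
grip_force: 0.0
[0.51485965 0.32144682 0.28993383] [ 3.14131435e+00 -3.95634148e-04 -2.82711349e+00]
[ 307  148   26  130 3040]
depth med [0.51084789 0.31961174 0.05302393]
[0.51498473 0.32075789 0.05301742] [9.52357595e-01 3.04983009e-01 6.13312633e-04] -0.041355335058588905 0.04698004300043095 -162.2428548750685
(array([ 0.1, -0.9, 85.2]), np.float64(0.005))
```

View pics/w1.png

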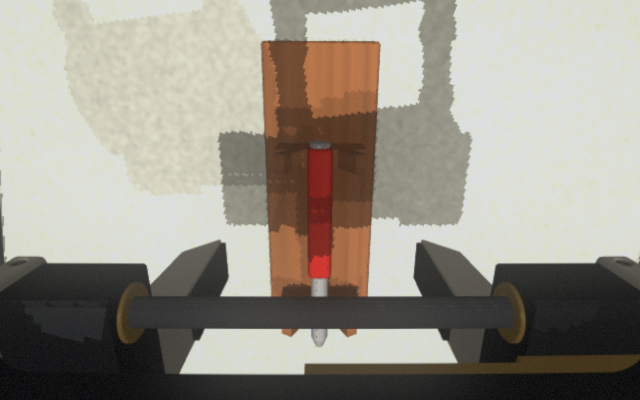

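The wrist view shows the red handle centred between the fingers (rows 148–278 at column 319) and the tip at the bottom (319,340), behind the gripper. I will turn half round so the wrist camera faces the nut, then descend.

```bash
python3 -m crank '[[1,0,0,0,0.12],[1,0,0,0,0.24],[1,0,0,0,0.36],[1,0,0,0,0.48],[1,0,0,0,0.6],[1,0,0,0,0.72],[1,0,0,0,0.84],[1,0,0,0,0.96],[1,0,0,0,1.08],[1,0,0,0,1.2],[1,0,0,0,1.32],[1,0,0,0,1.44]]' >/dev/null
python3 -m crank '[[1,0,0,0,0.12],[1,0,0,0,0.24],[1,0,0,0,0.36],[1,0,0,0,0.48],[1,0,0,0,0.6],[1,0,0,0,0.72],[1,0,0,0,0.84],[1,0,0,0,0.96],[1,0,0,0,1.08],[1,0,0,0,1.2],[1,0,0,0,1.32],[1,0,0,0,1.44]]' > /dev/null
python3 -m crank '[[1,0,0,0,0.12],[1,0,0,0,0.24],[1,0,0,0,0.266],[1,0,0,0,0.266],[1,0,0,0,0.266]]'
python3 - <<'E'
from h import *
s=telemetry.observe(); c=vision.get_calibration("wrist"); p,d=vision.read_camera("wrist"); print(s["tool_pos"],s["tool_rot"],s["qpos"][5])
m=redmask(p); n,l,st,ce=cv2.connectedComponentsWithStats(m.astype(np.uint8)); k=1+np.argmax(st[1:,4]); m=l==k; print(st[k])
D=points(c,d,m); D=D[D[:,2]>.051]; mm,a=axis(D); a=a*np.sign(a[0]); t=(D-mm)@a
mid=mm+a*(t.max()+t.min())/2; yaw=np.arctan2(a[1],a[0]); print(mid,a,t.min(),t.max(),np.degrees(yaw))
print(go((mid[0],mid[1],.046),yaw))
E
```

```text
time: 3.82
tool_pos: [0.5152, 0.3214, 0.2902]
tool_rot: [-3.141, -0.001, 0.312]
contact_force: [0.3, -0.4, 0.8]
opening: 0.0919
grip_force: 0.0
[0.51518887 0.3213962  0.29023539] [-3.14140132e+00 -5.80507462e-04  3.11548293e-01] 1.6907714874072906
[ 310  147   25  130 3062]
[0.51616479 0.32107032 0.05302876] [ 0.95220619  0.30544913 -0.00204943] -0.047243258359052645 0.04102803605306578 17.785225040053447
(array([ 0.7,  0.5, 85.1]), np.float64(0.0009))
```

```bash
python3 -m crank '[[1,0,0.5,30,0],[1,0,0.5,60,0],[1,0,0.5,85,0],[1,0,0.5,85,0],[1,0,0.5,85,0],[-1,0,0.5,85,0],[-1,0,0.5,85,0],[-1,0,0.5,85,0],[-1,0,0.5,85,0],[-1,0,0.5,85,0],[-1,0,0.5,85,0],[-1,0,0.5,85,0]]' 60
python3 -m crank '[[-1,0,0,0,0],[-1,0,0,0,0],[-1,0,0,0,0],[-1,0,0,0,0]]'
python3 - <<'E'
from h import *
s=telemetry.observe(); print(s["tool_pos"],s["tool_rot"],s["contact_force"],s["torque"])
E
```

```text
time: 4.87
tool_pos: [0.5161, 0.3202, 0.205]
tool_rot: [-3.141, -0.0, 0.309]
contact_force: [-0.6, -0.3, -0.3]
opening: 0.0498
grip_force: 0.0
time: 5.2
tool_pos: [0.5161, 0.3202, 0.2047]
tool_rot: [-3.142, 0.0, 0.309]
contact_force: [-0.2, -0.1, 0.4]
opening: 0.0232
grip_force: 0.0
[0.51610248 0.32021142 0.20465765] [-3.14151833e+00  9.03685291e-05  3.08803964e-01] [-0.20539536 -0.05990839  0.40631804] [-0.07026885  0.13676987 -0.05361335]
```

```bash
python3 -m crank '[[-1,0,0,0,0],[-1,0,0,0,0],[-1,0,0,0,0],[-1,0,0,0,0],[-1,0,0,0,0],[-1,0,0,0,0]]' 60
python3 -m crank '[[-1,0,0,-8,0],[-1,0,0,-25,0],[-1,0,0,-55,0],[-1,0,0,-90,0],[-1,0,0,-130,0],[-1,0,0,-170,0],[-1,0,0,-205,0],[-1,0,0,-215,0],[-1,0,0,-215,0]]'
python3 - <<'E'
from h import *
s=telemetry.observe(); print(s["tool_pos"],s["tool_rot"],s["contact_force"],s["torque"],s["qpos"])
print(go((.536,-.069,.26),np.radians(50.6)))
E
```

```text
time: 5.7
tool_pos: [0.5161, 0.3202, 0.2047]
tool_rot: [-3.142, 0.0, 0.309]
contact_force: [0.8, 0.2, -1.2]
opening: 0.0155
grip_force: 60.0
time: 6.45
tool_pos: [0.5161, 0.3202, 0.4235]
tool_rot: [-3.141, -0.007, 0.309]
contact_force: [0.8, 0.6, -2.3]
opening: 0.0154
grip_force: 60.0
[0.51611711 0.32019237 0.42345807] [-3.14074563 -0.00692633  0.30882181] [ 0.78534575  0.60260294 -2.29004743] [-0.07309426  0.17691085 -0.01273921] [4.29151014e-01 4.82032294e-01 1.25285509e+00 9.61544136e-06
 1.39972735e+00 1.69112099e+00]
(array([-99.4, 376.8,   3.5]), np.float64(-0.5743))
```

```bash
python3 -m crank '[[-1,-10,37,0,-0.06],[-1,-20,74,0,-0.12],[-1,-30,112,0,-0.18],[-1,-40,150,0,-0.24],[-1,-50,188,0,-0.3],[-1,-60,226,0,-0.36],[-1,-70,264,1,-0.42],[-1,-80,302,2,-0.48],[-1,-89,338,3,-0.54],[-1,-96,364,4,-0.574],[-1,-99,377,4,-0.574],[-1,-99,377,4,-0.574]]'
python3 -m crank '[[-1,0,0,0,0],[-1,0,0,0,0],[-1,0,0,0,0]]'
python3 - <<'E'
from h import *
s=telemetry.observe(); c=vision.get_calibration("wrist"); p,d=vision.read_camera("wrist"); print(s["tool_pos"],s["tool_rot"],s["contact_force"],s["torque"])
cv2.imwrite("pics/w2.png",p[:,:,::-1]); np.save("w2p.npy",p); np.save("w2d.npy",d); np.savez("w2c.npz",**c)
D=points(c,d,d>0); q=D[(D[:,2]>.125)&(D[:,2]<.142)&(abs(D[:,0]-.587)<.08)&(abs(D[:,1]+.007)<.08)]
print(len(q),np.median(q[:,2]),q[:,:2].min(0),q[:,:2].max(0))
E
```

```text
time: 7.45
tool_pos: [0.5362, -0.0716, 0.4132]
tool_rot: [-3.138, 0.002, 0.878]
contact_force: [0.2, 0.2, -3.2]
opening: 0.0156
grip_force: 60.0
time: 7.7
tool_pos: [0.5363, -0.0676, 0.4152]
tool_rot: [-3.14, -0.0, 0.884]
contact_force: [1.1, 0.4, -2.2]
opening: 0.0155
grip_force: 60.0
[ 0.53630261 -0.06758307  0.41523839] [-3.14042627e+00 -5.17057989e-06  8.84236699e-01] [ 1.10168322  0.3586056  -2.16800778] [-0.19920083  0.13608741  0.01866663]
20078 0.13327743578002232 [ 0.52206556 -0.07187366] [0.65214724 0.057885  ]
```

View pics/w2.png

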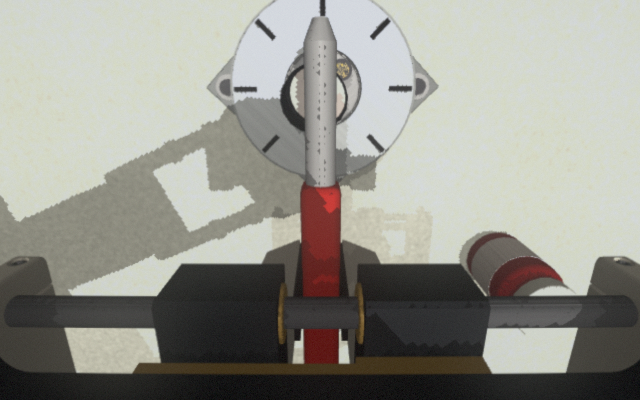

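The ring nut fills the top of the picture, centred at about (322,88). Its ticks are at (265,29), (380,29), (245,89), (400,89), (270,143) and (375,143), and the bar lies over it with its tip at (320,18).

```bash
cat > ring.py <<'E'
from h import *
from scipy.optimize import least_squares
def ringfit(c,p,zt,guess):
    "tick centroids on the nut's top, cast onto z=zt; fit centre, radius, phase"
    g=cv2.cvtColor(p,cv2.COLOR_RGB2GRAY); n,l,st,ce=cv2.connectedComponentsWithStats((g<70).astype(np.uint8))
    k=[i for i in range(1,n) if 25<st[i,4]<500]; W=cast(c,ce[k],zt)[:,:2]
    r=np.hypot(*(W-guess).T); ok=(r>.045)&(r<.066); W=W[ok]
    if len(W)<4: return W
    def res(x):
        v=W-x[:2]; a=np.arctan2(v[:,1],v[:,0])-x[3]; a-=np.round(a/(np.pi/4))*np.pi/4
        return np.r_[np.hypot(*v.T)-x[2],a*x[2]]
    v=W[0]-guess
    f=least_squares(res,[*guess,.055,np.arctan2(v[1],v[0])]); return f.x[:2],f.x[2],np.degrees(f.x[3])%45,len(W),np.abs(f.fun).max()
E
python3 - <<'E'
from ring import *
p=np.load("w2p.npy"); d=np.load("w2d.npy"); c=dict(np.load("w2c.npz"))
print(ringfit(c,p,.134,np.array([.587,-.007])))
# bar: red handle & shank edges
s_yaw=.8842
m=redmask(p); m[:180]=False; m[255:]=False; m[:,:290]=False; m[:,350:]=False
def cen(mask,rows):
    o=[]
    for r in rows:
        u=np.nonzero(mask[r])[0]; o.append(((u.min()+u.max())/2,r))
    return o
D=points(c,d,m); print("handle top z",np.percentile(D[:,2],[20,50,80]))
h=cast(c,cen(m,range(192,235,3)),.2562+.008)
sh=(d>0)&(d<.16); sh[:, :295]=False; sh[:,350:]=False
s=cast(c,cen(sh,range(45,175,5)),.2562)
for q in(h,s):
    mm,a=axis(q[:,:2]); a=a*np.sign(a[0]); print(mm,np.degrees(np.arctan2(a[1],a[0])),"lateral from tool",((mm-[.5363,-.0676])@[np.sin(s_yaw),-np.cos(s_yaw)])*1000)
print(np.degrees(s_yaw)); T=cast(c,[(320,17)],.2562)[0]; print("tip",T,np.hypot(*(T[:2]-[.5363,-.0676])))
D=points(c,d,sh&(np.arange(400)[:,None]<175)&(np.arange(400)[:,None]>30)); t=(D[:,:2]-[.5363,-.0676])@[np.cos(s_yaw),np.sin(s_yaw)]; print("shank slope",np.polyfit(t,D[:,2],1))
E
```

```text
(array([ 0.58679924, -0.00737488]), np.float64(0.053597974989351274), np.float64(5.98541374688908), 7, np.float64(0.00224336551905481))
handle top z [0.26309067 0.26365503 0.26416557]
[ 0.55816085 -0.04033708] 49.688552227418086 lateral from tool -0.3748366111313828
[ 0.58261513 -0.01025632] 50.83207202318811 lateral from tool -0.5301508167851303
50.66092824546739
tip [0.60247891 0.01389049 0.2562    ] 0.10497785067614912
shank slope [-0.00387399  0.26077429]
```

```bash
cat >> h.py <<'E'
CTR=np.array([.5868,-.0074])
def at(phi,r,z,lat=.0004):
    "grasp at azimuth phi (deg), radius r about the nut"
    a=np.radians(phi); yaw=a-np.pi
    g=CTR+r*np.array([np.cos(a),np.sin(a)])+lat*np.array([np.sin(yaw),-np.cos(yaw)])
    return go((*g,z),yaw)
def wrench():
    s=telemetry.observe(); F,M=s["contact_force"],s["torque"]; r=s["tool_pos"][:2]-CTR
    yaw=s["tool_rot"][2]; ax=np.array([np.cos(yaw),np.sin(yaw)]); la=np.array([np.sin(yaw),-np.cos(yaw)])
    print("t %.2f r %.1f phi %.2f yaw+180 %.2f z %.1f | Fx %.1f Fy %.1f Fz %.1f Mz %.3f | torque on nut cw %.3f"%(s["time"],np.hypot(*r)*1e3,np.degrees(np.arctan2(r[1],r[0]))%360,(np.degrees(yaw)+180)%360,(s["tool_pos"][2]-.159)*1e3,F[:2]@ax,F[:2]@la,F[2],M[2],M[2]+r[0]*F[1]-r[1]*F[0]))
E
python3 - <<'E'
from h import *
print(at(230.8,.190,.1185))
E
```

```text
(array([-111.5,    1.8,  138. ]), np.float64(-0.0021))
```

```bash
python3 -m crank '[[-1,-35,0,0,-0.002],[-1,-72,1,0,-0.002],[-1,-105,2,10,-0.002],[-1,-111,2,40,-0.002],[-1,-111,2,75,-0.002],[-1,-111,2,110,-0.002],[-1,-111,2,132,-0.002],[-1,-111,2,138,-0.002],[-1,-111,2,138,-0.002],[-1,-111,2,138,-0.002],[-1,-111,2,138,-0.002]]'
python3 - <<'E'
from h import *
wrench(); print(at(230.8,.190,.1185),at(230.8,.146,.1185))
s=telemetry.observe(); c=vision.get_calibration("wrist"); p,d=vision.read_camera("wrist"); cv2.imwrite("pics/w3.png",p[:,:,::-1])
wrench()
D=points(c,d,d>0); r=D[:,:2]-CTR; u=np.array([np.cos(np.radians(230.8)),np.sin(np.radians(230.8))]); t=r@u; l=r@[u[1],-u[0]]
q=D[(abs(l)<.0025)&(t>.085)&(t<.14)&(D[:,2]>.1)]; print("shank top z",np.median(q[:,2]),len(q))
E
```

```text
time: 8.67
tool_pos: [0.4682, -0.156, 0.2795]
tool_rot: [3.138, -0.001, 0.885]
contact_force: [0.4, -0.3, -1.8]
opening: 0.0153
grip_force: 60.0
t 8.67 r 190.1 phi 231.41 yaw+180 230.73 z 120.5 | Fx 0.0 Fy 0.6 Fz -1.8 Mz 0.013 | torque on nut cw 0.119
(array([ 0.1, -1.6,  2. ]), np.float64(-0.0012)) (array([44.1, -1.7,  2. ]), np.float64(-0.0012))
t 8.72 r 190.2 phi 231.39 yaw+180 230.73 z 120.5 | Fx 0.5 Fy 0.4 Fz -2.6 Mz 0.041 | torque on nut cw 0.120
shank top z 0.12528359836021769 2132
```

View pics/w3.png

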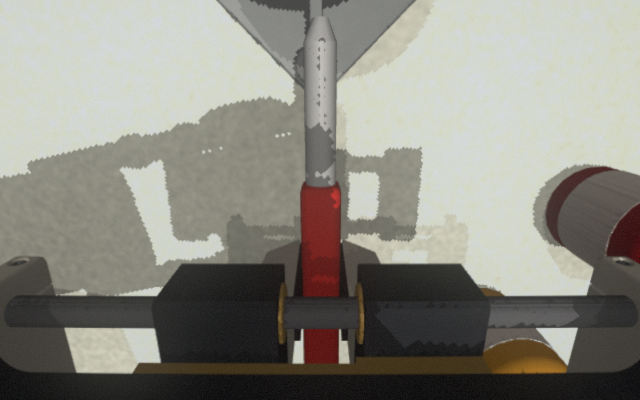

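The shank points straight at the nut, with its tip at (320,17) and the nut at the top edge. I'll correct 1.5 mm sideways and 2 mm in height, then insert.

```bash
python3 -m crank '[[-1,0,-1.6,2,-0.001],[-1,0,-1.6,2,-0.001],[-1,8,-1.6,2,-0.001],[-1,14,-1.6,2,-0.001],[-1,20,-1.6,2,-0.001],[-1,24,-1.6,2,-0.001],[-1,27,-1.6,2,-0.001],[-1,27,-1.6,2,-0.001]]'
python3 -c 'from h import *; wrench(); print(at(230.8,.146,.1185))'
```

```text
time: 9.38
tool_pos: [0.4837, -0.1336, 0.2756]
tool_rot: [-3.142, -0.0, 0.887]
contact_force: [0.5, -0.2, -2.2]
opening: 0.0157
grip_force: 60.0
t 9.38 r 162.9 phi 230.75 yaw+180 230.80 z 116.6 | Fx 0.1 Fy 0.5 Fz -2.2 Mz 0.031 | torque on nut cw 0.117
(array([16.9,  0.5, -1.9]), np.float64(0.0))
```

```bash
python3 -m crank '[[-1,3,0.4,-1.5,0],[-1,6,0.4,-1.5,0],[-1,9,0.4,-1.5,0],[-1,12,0.4,-1.5,0],[-1,14,0.4,-1.5,0],[-1,15.5,0.4,-1.5,0],[-1,15.5,0.4,-1.5,0],[-1,15.5,0.4,-1.5,0]]'
python3 -c 'from h import *; wrench(); print(at(230.8,.147,.1185))'
```

```text
time: 10.05
tool_pos: [0.4934, -0.1224, 0.2772]
tool_rot: [-3.142, -0.0, 0.886]
contact_force: [-0.6, 0.2, -2.2]
opening: 0.0155
grip_force: 60.0
t 10.05 r 148.1 phi 230.92 yaw+180 230.76 z 118.2 | Fx -0.2 Fy -0.6 Fz -2.2 Mz 0.021 | torque on nut cw -0.063
(array([ 1.1,  0.1, -0.3]), np.float64(-0.0007))
```

Inserted about 22 mm deep without contact force. First arc.

```bash
python3 -m crank '[[-1,0.2,-7.4,0.1,0.05],[-1,1.6,-22.1,0.2,0.15],[-1,4.6,-36.6,0.4,0.25],[-1,9,-50.7,0.6,0.35],[-1,14.7,-64.4,0.7,0.45],[-1,21.8,-77.4,0.9,0.55],[-1,30.2,-89.6,1,0.65],[-1,39.7,-100.9,1.2,0.75],[-1,50.3,-111.2,1.4,0.85],[-1,56,-115.9,1.4,0.9],[-1,56,-115.9,1.4,0.9],[-1,56,-115.9,1.4,0.9]]'
python3 -c 'from h import *; wrench()'
```

```text
time: 11.05
tool_pos: [0.4391, -0.0057, 0.2759]
tool_rot: [3.142, -0.0, -0.011]
contact_force: [0.8, 0.7, -1.6]
opening: 0.0154
grip_force: 60.0
t 11.05 r 147.7 phi 179.32 yaw+180 179.34 z 116.9 | Fx 0.7 Fy -0.7 Fz -1.6 Mz 0.003 | torque on nut cw -0.098
```

```bash
python3 -m crank '[[-1,0.2,-7.4,0.1,0.05],[-1,0.7,-14.8,0.2,0.1],[-1,1.6,-22.1,0.2,0.15],[-1,2.9,-29.4,0.3,0.2]]' >/dev/null;python3 -c 'from h import *; wrench()'
python3 -m crank '[[-1,0.2,-7.4,0.1,0.05],[-1,0.7,-14.8,0.2,0.1],[-1,1.6,-22.1,0.2,0.15]]' >/dev/null;python3 -c 'from h import *; wrench()'
python3 -m crank '[[-1,0.2,-7.4,0.1,0.05],[-1,0.7,-14.8,0.2,0.1],[-1,1.6,-22.1,0.2,0.15]]' >/dev/null;python3 -c 'from h import *; wrench()'
python3 -m crank '[[-1,0,0,0,0],[-1,0,0,0,0]]' >/dev/null;python3 - <<'E'
from h import *
wrench(); p,d=vision.read_camera("top"); cv2.imwrite("pics/t2.png",cv2.resize(p[110:250,220:420,::-1],None,fx=4,fy=4,interpolation=cv2.INTER_CUBIC)); c=vision.get_calibration("top"); ph,th,S=tickphase(c,p,(.5873,-.0066)); print(ph)
x=np.degrees(th); print([(x[i],round(float(S[i]))) for i in range(len(S)) if S[i]==S.take(range(i-30,i+31),mode="wrap").min()])
E
```

```text
t 11.38 r 147.5 phi 168.14 yaw+180 167.62 z 116.5 | Fx -1.3 Fy 2.9 Fz -2.5 Mz -0.296 | torque on nut cw 0.125
t 11.63 r 147.5 phi 159.50 yaw+180 159.04 z 116.2 | Fx -0.3 Fy 2.4 Fz -2.7 Mz -0.211 | torque on nut cw 0.149
t 11.88 r 147.4 phi 150.88 yaw+180 150.44 z 115.9 | Fx -1.0 Fy 2.6 Fz -1.7 Mz -0.245 | torque on nut cw 0.144
t 12.05 r 147.4 phi 150.77 yaw+180 150.69 z 116.0 | Fx 0.5 Fy -0.1 Fz -1.7 Mz 0.069 | torque on nut cw 0.053
17.122130459863925
[(np.float64(17.5), 49), (np.float64(63.0), 41), (np.float64(107.5), 44), (np.float64(152.0), 45), (np.float64(196.50000000000003), 47), (np.float64(241.00000000000003), 37), (np.float64(286.5), 44), (np.float64(332.0), 46)]
```

View pics/t2.png

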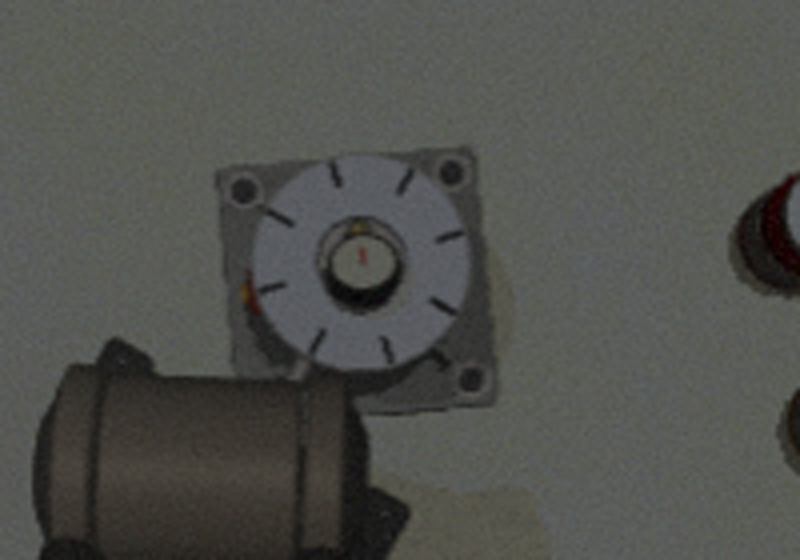

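The nut has turned with the bar: its ticks are at 17.1° mod 45, about 79° from the start, with free-turning torque only. I'll draw out and swing back to the hole at 242°.

```bash
python3 -m crank '[[-1,-15,0,0,0],[-1,-35,0,0,0],[-1,-45,0,0,0],[-1,-45,0,0,0],[-1,-44,19.2,0,-0.1],[-1,-41.2,38.1,0,-0.2],[-1,-36.4,56.7,0,-0.3],[-1,-29.8,74.8,0,-0.4],[-1,-21.5,92,0,-0.5],[-1,-11.5,108.4,0,-0.6],[-1,0.2,123.7,0,-0.7],[-1,13.2,137.7,0,-0.8]]' >/dev/null;python3 -c 'from h import *; wrench()'
python3 -m crank '[[-1,1,19.2,0,-0.1],[-1,3.8,38.1,0,-0.2],[-1,8.6,56.7,0,-0.3],[-1,15.2,74.8,0,-0.4],[-1,23.5,92,0,-0.5],[-1,33.5,108.4,0,-0.6],[-1,45.2,123.7,0,-0.7],[-1,58.2,137.7,0,-0.8],[-1,58.2,137.7,0,-0.8],[-1,58.2,137.7,0,-0.8],[-1,58.2,137.7,0,-0.8]]' >/dev/null
python3 - <<'E'
from h import *
wrench(); p,d=vision.read_camera("top"); c=vision.get_calibration("top")
for ctr in((.5873,-.0066),(.5868,-.0074)): print(tickphase(c,p,ctr,z=.132)[0])
print(at(242,.192,.1165),at(242,.165,.1165))
E
```

```text
t 13.10 r 192.8 phi 196.79 yaw+180 196.70 z 116.4 | Fx 0.1 Fy 0.4 Fz -2.5 Mz -0.002 | torque on nut cw 0.082
t 14.02 r 192.6 phi 241.91 yaw+180 242.14 z 115.8 | Fx -1.1 Fy -0.3 Fz -1.7 Mz -0.012 | torque on nut cw -0.073
17.013717128676166
17.033016492561774
(array([ 0.4,  0.9, -0.6]), np.float64(0.0028)) (array([27.4,  1. , -0.6]), np.float64(0.0028))
```

```bash
python3 -m crank '[[-1,8,0.5,-0.4,0.001],[-1,16,0.5,-0.4,0.001],[-1,22,0.5,-0.4,0.001],[-1,28,0.5,-0.4,0.001],[-1,28,0.5,-0.4,0.001]]' >/dev/null;python3 -c 'from h import *; wrench()'
python3 -m crank '[[-1,4,0,0,0],[-1,8,0,0,0],[-1,12,0,0,0],[-1,16,0,0,0],[-1,17,0,0,0],[-1,17,0,0,0],[-1,17,0,0,0]]' >/dev/null;python3 -c 'from h import *; wrench()'
```

```text
t 14.48 r 162.7 phi 242.02 yaw+180 242.24 z 116.6 | Fx 0.6 Fy -0.1 Fz -3.4 Mz -0.014 | torque on nut cw -0.027
t 15.07 r 147.3 phi 242.10 yaw+180 242.16 z 116.5 | Fx -0.3 Fy 0.2 Fz -2.1 Mz -0.023 | torque on nut cw 0.005
```

```bash
for i in 1; do python3 -m crank '[[-1,0.2,-7.4,0.1,0.05],[-1,0.7,-14.7,0.2,0.1],[-1,1.6,-22,0.2,0.15]]' >/dev/null; python3 -c 'from h import *; wrench()'; done
python3 -m crank '[[-1,0.2,-7.4,0.1,0.05],[-1,0.7,-14.7,0.2,0.1],[-1,1.6,-22,0.2,0.15]]' >/dev/null; python3 -c 'from h import *; wrench()'
python3 -m crank '[[-1,0.2,-7.4,0.1,0.05],[-1,0.7,-14.7,0.2,0.1],[-1,1.6,-22,0.2,0.15]]' >/dev/null; python3 -c 'from h import *; wrench()'
```

```text
t 15.32 r 147.6 phi 233.73 yaw+180 233.35 z 116.6 | Fx 0.2 Fy 2.5 Fz -2.6 Mz -0.237 | torque on nut cw 0.130
t 15.57 r 147.7 phi 225.11 yaw+180 224.76 z 116.5 | Fx 0.7 Fy 2.7 Fz -4.3 Mz -0.276 | torque on nut cw 0.119
t 15.82 r 147.7 phi 216.52 yaw+180 216.17 z 116.2 | Fx -0.3 Fy 3.4 Fz -2.8 Mz -0.262 | torque on nut cw 0.235
```

```bash
python3 -m crank '[[-1,0.2,-7.4,0.1,0.05],[-1,0.7,-14.7,0.2,0.1],[-1,1.6,-22,0.3,0.15]]' >/dev/null; python3 -c 'from h import *; wrench()'
python3 -m crank '[[-1,0.2,-7.4,0.1,0.05],[-1,0.7,-14.7,0.2,0.1],[-1,1.6,-22,0.3,0.15]]' >/dev/null; python3 -c 'from h import *; wrench()'
python3 -m crank '[[-1,0.2,-7.4,0.1,0.05],[-1,0.7,-14.7,0.2,0.1]]' >/dev/null; python3 -c 'from h import *; wrench()'
```

```text
t 16.07 r 147.7 phi 207.93 yaw+180 207.58 z 115.9 | Fx 0.7 Fy 2.9 Fz -2.3 Mz -0.262 | torque on nut cw 0.165
t 16.32 r 147.7 phi 199.34 yaw+180 198.98 z 115.6 | Fx -0.1 Fy 2.8 Fz -2.1 Mz -0.258 | torque on nut cw 0.158
t 16.48 r 147.7 phi 193.61 yaw+180 193.26 z 115.3 | Fx 0.7 Fy 2.1 Fz -3.1 Mz -0.257 | torque on nut cw 0.052
```

```bash
python3 -m crank '[[-1,0.2,-7.4,0.1,0.05],[-1,0.7,-14.7,0.2,0.1],[-1,1.6,-22,0.3,0.15]]' >/dev/null; python3 -c 'from h import *; wrench()'
python3 -m crank '[[-1,0.2,-7.4,0.1,0.05],[-1,0.7,-14.7,0.2,0.1],[-1,1.6,-22,0.3,0.15]]' >/dev/null; python3 -c 'from h import *; wrench()'
python3 -m crank '[[-1,0.2,-7.4,0.1,0.05],[-1,0.7,-14.7,0.2,0.1]]' >/dev/null; python3 -c 'from h import *; wrench()'
```

```text
t 16.73 r 147.7 phi 185.02 yaw+180 184.66 z 115.0 | Fx -0.1 Fy 2.8 Fz -2.1 Mz -0.281 | torque on nut cw 0.133
t 16.98 r 147.7 phi 176.44 yaw+180 176.07 z 114.7 | Fx -0.1 Fy 2.5 Fz -2.1 Mz -0.232 | torque on nut cw 0.139
t 17.15 r 147.7 phi 170.72 yaw+180 170.34 z 114.5 | Fx 0.6 Fy 3.9 Fz -2.2 Mz -0.322 | torque on nut cw 0.249
```

```bash
python3 -m crank '[[-1,0.2,-7.4,0.1,0.05],[-1,0.7,-14.7,0.2,0.1]]' >/dev/null; python3 -c 'from h import *; wrench()'
python3 -m crank '[[-1,0.2,-7.4,0.1,0.05],[-1,0.7,-14.7,0.2,0.1]]' >/dev/null; python3 -c 'from h import *; wrench(); print(telemetry.observe()["qpos"])'
```

```text
t 17.32 r 147.7 phi 165.07 yaw+180 164.60 z 114.2 | Fx 0.3 Fy 5.0 Fz -0.7 Mz -0.438 | torque on nut cw 0.308
t 17.48 r 147.7 phi 159.44 yaw+180 158.86 z 114.0 | Fx 0.8 Fy 8.1 Fz -2.2 Mz -0.649 | torque on nut cw 0.546
[-7.10940024e-02  3.74007964e-01  1.90036442e+00 -1.73767360e-03
  8.68146248e-01  1.86983530e+00]
```

```bash
python3 -m crank '[[-1,0.2,-7.4,0.1,0.05],[-1,0.7,-14.7,0.2,0.1]]' >/dev/null; python3 -c 'from h import *; wrench()'
python3 -m crank '[[-1,0.2,-7.4,0.1,0.05],[-1,0.7,-14.7,0.2,0.1]]' >/dev/null; python3 -c 'from h import *; wrench()'
for i in 1 2 3; do python3 -m crank '[[-1,0,0,0,0]]' >/dev/null; python3 -c 'from h import *; wrench()'; done
```

```text
t 17.65 r 147.8 phi 153.87 yaw+180 153.11 z 113.7 | Fx -0.2 Fy 10.9 Fz -0.8 Mz -0.851 | torque on nut cw 0.753
t 17.82 r 147.8 phi 148.30 yaw+180 147.36 z 113.3 | Fx 1.3 Fy 11.6 Fz -1.0 Mz -1.047 | torque on nut cw 0.671
t 17.90 r 147.7 phi 148.11 yaw+180 147.37 z 113.3 | Fx 1.2 Fy 10.4 Fz 0.5 Mz -0.950 | torque on nut cw 0.590
t 17.98 r 147.7 phi 148.25 yaw+180 147.52 z 113.4 | Fx 0.5 Fy 8.9 Fz 0.7 Mz -0.771 | torque on nut cw 0.550
t 18.07 r 147.7 phi 148.30 yaw+180 147.52 z 113.4 | Fx 0.8 Fy 8.6 Fz 0.4 Mz -0.770 | torque on nut cw 0.496
```

```bash
python3 - <<'E'
from h import *
p,d=vision.read_camera("top"); c=vision.get_calibration("top")
print("nut phase",tickphase(c,p,(.5873,-.0066),z=.129)[0]); wrench()
s=telemetry.observe(); c=vision.get_calibration("wrist"); p,d=vision.read_camera("wrist"); cv2.imwrite("pics/w4.png",p[:,:,::-1])
m=redmask(p); m[:180]=False; m[255:]=False; m[:,:280]=False; m[:,360:]=False
uv=[((np.nonzero(m[r])[0].min()+np.nonzero(m[r])[0].max())/2,r) for r in range(192,240,3)]
z=s["tool_pos"][2]-.159+.008; q=cast(c,uv,z)[:,:2]; mm,a=axis(q); yaw=s["tool_rot"][2]
u=np.array([np.cos(yaw),np.sin(yaw)]); a=a*np.sign(a@u); print("bar yaw rel tool (deg, ccw)",np.degrees(np.arctan2(u[0]*a[1]-u[1]*a[0],a@u)))
E
```

```text
nut phase 18.465059507138555
t 18.12 r 147.7 phi 148.31 yaw+180 147.52 z 113.4 | Fx 0.2 Fy 8.4 Fz 0.7 Mz -0.794 | torque on nut cw 0.443
bar yaw rel tool (deg, ccw) -0.983712991966544
```

View pics/w4.png

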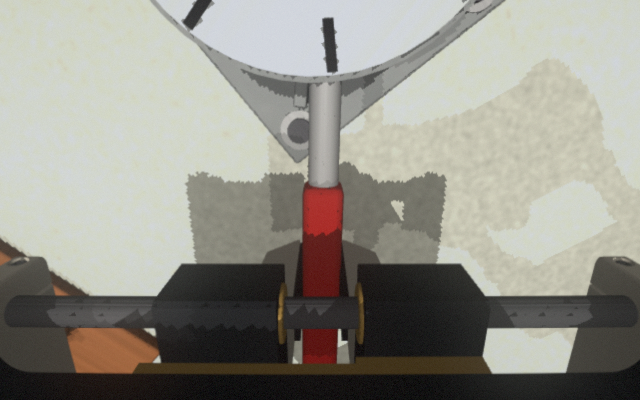

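The wrist view shows the shank in its hole under the tick at (330,45). The nut's ticks put that hole at 153.5°, about 18° past first bearing, and the measured torque of about 0.75 N m agrees. I'll continue in small steps.

```bash
python3 -m crank '[[-1,0.2,-8,0.1,0.05],[-1,0.7,-16,0.2,0.1]]' >/dev/null; python3 -c 'from h import *; wrench()'
python3 -m crank '[[-1,0.2,-8,0.1,0.05]]' >/dev/null; python3 -c 'from h import *; wrench()'
python3 -m crank '[[-1,0.2,-8,0.1,0.05]]' >/dev/null; python3 - <<'E'
from h import *
wrench(); p,d=vision.read_camera("top"); c=vision.get_calibration("top")
print("nut phase",tickphase(c,p,(.5873,-.0066),z=.129)[0]); wrench()
E
```

```text
t 18.33 r 147.8 phi 142.42 yaw+180 141.58 z 112.9 | Fx 0.2 Fy 13.4 Fz 0.8 Mz -1.158 | torque on nut cw 0.823
t 18.42 r 147.8 phi 139.33 yaw+180 138.71 z 112.6 | Fx 2.6 Fy 17.4 Fz 0.5 Mz -1.434 | torque on nut cw 1.145
t 18.50 r 147.9 phi 136.31 yaw+180 135.84 z 112.4 | Fx 3.5 Fy 16.3 Fz 0.6 Mz -1.334 | torque on nut cw 1.077
nut phase 11.942175776801749
t 18.55 r 148.0 phi 135.90 yaw+180 135.66 z 112.4 | Fx 1.9 Fy 13.7 Fz -0.4 Mz -1.280 | torque on nut cw 0.752
```

```bash
python3 -m crank '[[-1,0.2,-9,0.1,0.03]]' >/dev/null; python3 -c 'from h import *; wrench()'
python3 -m crank '[[-1,0.1,-5,0.1,0.02]]' >/dev/null; python3 - <<'E'
from h import *
wrench(); p,d=vision.read_camera("top"); c=vision.get_calibration("top")
print("nut phase",tickphase(c,p,(.5873,-.0066),z=.129)[0]); wrench()
E
```

```text
t 18.63 r 148.1 phi 133.11 yaw+180 134.23 z 111.9 | Fx 4.4 Fy 17.6 Fz 0.4 Mz -1.496 | torque on nut cw 1.096
t 18.72 r 148.1 phi 131.04 yaw+180 133.01 z 111.8 | Fx 3.7 Fy 19.4 Fz 1.1 Mz -1.662 | torque on nut cw 1.197
nut phase 8.040550616621106
t 18.77 r 148.2 phi 130.87 yaw+180 132.96 z 111.7 | Fx 3.7 Fy 17.9 Fz 0.6 Mz -1.519 | torque on nut cw 1.105
```

```bash
python3 -m crank '[[-1,0.2,-7,0.1,0.03]]' >/dev/null; python3 - <<'E'
from h import *
wrench(); p,d=vision.read_camera("top"); c=vision.get_calibration("top")
print("nut phase",tickphase(c,p,(.5873,-.0066),z=.129)[0]); wrench()
E
```

```text
t 18.85 r 148.4 phi 128.67 yaw+180 131.36 z 111.4 | Fx 4.2 Fy 18.8 Fz 1.3 Mz -1.550 | torque on nut cw 1.200
nut phase 5.807174199644689
t 18.90 r 148.4 phi 128.20 yaw+180 131.18 z 111.6 | Fx 2.8 Fy 17.7 Fz 0.3 Mz -1.628 | torque on nut cw 0.979
```

Torque while turning read 1.20 N m on two successive steps, with the nut about 31° past bearing. Now unload the bar gently.

```bash
python3 -m crank '[[-1,0,3,-0.5,-0.03],[-1,0,5,-1,-0.05]]' >/dev/null; python3 -c 'from h import *; wrench()'
python3 -m crank '[[-1,0,0,0,0]]' >/dev/null; python3 - <<'E'
from h import *
wrench()
s=telemetry.observe(); c=vision.get_calibration("wrist"); p,d=vision.read_camera("wrist"); cv2.imwrite("pics/w5.png",p[:,:,::-1])
yaw=s["tool_rot"][2]; u=np.array([np.cos(yaw),np.sin(yaw)])
def rep(uv,z,n):
    q=cast(c,uv,z)[:,:2]; mm,a=axis(q); a=a*np.sign(a@u); print(n,"yaw rel tool (deg ccw)",np.degrees(np.arctan2(u[0]*a[1]-u[1]*a[0],a@u)),"lat",(mm-s["tool_pos"][:2])@[u[1],-u[0]]*1e3)
m=redmask(p); m[:180]=False; m[255:]=False; m[:,:270]=False; m[:,370:]=False
def cen(m,rows): return [((np.nonzero(m[r])[0].min()+np.nonzero(m[r])[0].max())/2,r) for r in rows]
z=s["tool_pos"][2]-.159
rep(cen(m,range(195,240,3)),z+.008,"handle")
sh=(d>0)&(d<.165); sh[:,:270]=False; sh[:,380:]=False
print([cen(sh,[r]) for r in (100,120,140,160,175)])
rep(cen(sh,range(105,175,5)),z,"shank")
E
```

```text
t 19.07 r 148.4 phi 130.43 yaw+180 134.34 z 112.4 | Fx 1.6 Fy 15.9 Fz -1.2 Mz -1.358 | torque on nut cw 0.986
t 19.15 r 148.4 phi 130.48 yaw+180 134.31 z 112.5 | Fx 0.9 Fy 16.4 Fz -1.0 Mz -1.370 | torque on nut cw 1.052
handle yaw rel tool (deg ccw) -8.554262155558808 lat 6.0016037354670555
[[(np.float64(350.0), 100)], [(np.float64(347.0), 120)], [(np.float64(343.5), 140)], [(np.float64(340.0), 160)], [(np.float64(338.0), 175)]]
shank yaw rel tool (deg ccw) -8.471577703348922 lat 10.33891004731042
```

View pics/w5.png

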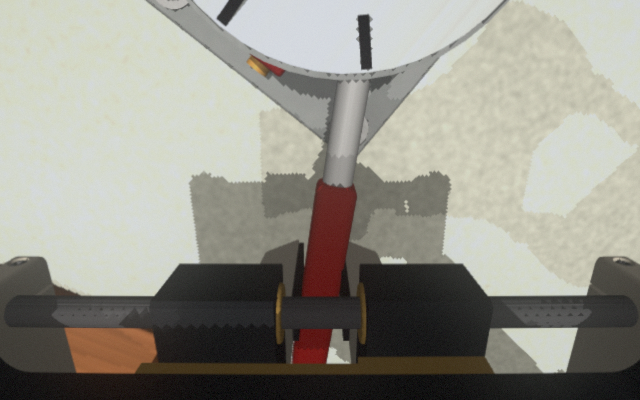

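The bar sits about 8° twisted in the jaws: its handle leans right at (325,270) and the shank enters the hole under the tick at (363,40). Moving the handle back sideways without roll should relieve both the twist and the torque.

```bash
python3 -m crank '[[-1,0,2,0,0],[-1,0,4,0,0]]' >/dev/null; python3 -c 'from h import *; wrench()'
python3 -m crank '[[-1,0,2,0,0],[-1,0,3,0,0]]' >/dev/null; python3 -c 'from h import *; wrench()'
python3 -m crank '[[-1,0,2,0,0],[-1,0,2,0,0]]' >/dev/null; python3 -c 'from h import *; wrench()'
```

```text
t 19.37 r 148.3 phi 131.75 yaw+180 134.28 z 112.6 | Fx -1.6 Fy 10.4 Fz -1.8 Mz -0.953 | torque on nut cw 0.593
t 19.53 r 148.3 phi 132.70 yaw+180 134.31 z 112.9 | Fx -1.6 Fy 7.7 Fz -0.9 Mz -0.691 | torque on nut cw 0.458
t 19.70 r 148.3 phi 133.30 yaw+180 134.34 z 113.1 | Fx -1.7 Fy 5.8 Fz -2.1 Mz -0.476 | torque on nut cw 0.385
```

```bash
python3 -m crank '[[-1,0,2,0,0],[-1,0,4,0,0],[-1,0,4,0,0]]' >/dev/null; python3 -c 'from h import *; wrench()'
python3 -m crank '[[-1,0,1,0,0],[-1,0,1,0,0]]' >/dev/null; python3 - <<'E'
from h import *
wrench(); s=telemetry.observe(); print(s["opening"],s["grip_force"]); p,d=vision.read_camera("top"); c=vision.get_calibration("top")
print("nut phase",tickphase(c,p,(.5873,-.0066),z=.129)[0])
c=vision.get_calibration("wrist"); p,d=vision.read_camera("wrist")
yaw=s["tool_rot"][2]; u=np.array([np.cos(yaw),np.sin(yaw)])
m=redmask(p); m[:180]=False; m[255:]=False; m[:,:270]=False; m[:,370:]=False
def cen(m,rows): return [((np.nonzero(m[r])[0].min()+np.nonzero(m[r])[0].max())/2,r) for r in rows]
q=cast(c,cen(m,range(195,240,3)),s["tool_pos"][2]-.151)[:,:2]; mm,a=axis(q); a=a*np.sign(a@u); print("handle yaw rel tool",np.degrees(np.arctan2(u[0]*a[1]-u[1]*a[0],a@u)))
E
```

```text
t 19.95 r 147.8 phi 134.39 yaw+180 134.41 z 113.7 | Fx 0.4 Fy 0.4 Fz -2.4 Mz -0.187 | torque on nut cw -0.128
t 20.12 r 147.7 phi 134.59 yaw+180 134.44 z 113.9 | Fx -0.5 Fy 1.1 Fz -3.2 Mz -0.090 | torque on nut cw 0.068
0.015238171952332128 58.116384744644165
nut phase 4.715207610403604
handle yaw rel tool -1.723938831189447
```

```bash
python3 -m crank '[[-1,-5,0,0,0],[-1,-12,0,0,0],[-1,-20,0,0,0],[-1,-30,0,0,0],[-1,-42,0,0,0],[-1,-55,0,0,0],[-1,-65,0,0,0],[-1,-65,0,-10,0],[-1,-65,0,-30,0],[-1,-65,0,-60,0],[-1,-65,0,-60,0]]'; python3 - <<'E'
from h import *
wrench(); p,d=vision.read_camera("top"); c=vision.get_calibration("top")
print("nut phase",tickphase(c,p,(.5873,-.0066),z=.129)[0])
print(go((.5161,.3202,.11),.309))
E
```

```text
time: 21.13
tool_pos: [0.4382, 0.1453, 0.3373]
tool_rot: [-3.135, -0.005, -0.794]
contact_force: [1.9, 1.4, -1.9]
opening: 0.0156
grip_force: 58.8
t 21.13 r 213.1 phi 134.24 yaw+180 134.50 z 178.3 | Fx 0.3 Fy -2.4 Fz -1.9 Mz 0.049 | torque on nut cw -0.460
nut phase 4.768412526876413
(array([ -70.2, -178.3,   66.9]), np.float64(-1.1033))
```

```bash
python3 -m crank '[[-1,-6,-16,0,-0.1],[-1,-12,-32,0,-0.2],[-1,-19,-48,5,-0.3],[-1,-26,-65,10,-0.4],[-1,-32,-81,16,-0.5],[-1,-38,-97,22,-0.6],[-1,-44,-113,30,-0.7],[-1,-51,-130,38,-0.8],[-1,-57,-146,46,-0.9],[-1,-64,-162,54,-1],[-1,-70,-178,62,-1.1],[-1,-70,-178,67,-1.103]]' >/dev/null
python3 -m crank '[[-1,0,0,0,0],[-1,0,0,0,0],[-1,0,0,0,0]]'; python3 - <<'E'
from h import *
s=telemetry.observe(); c=vision.get_calibration("wrist"); p,d=vision.read_camera("wrist"); cv2.imwrite("pics/w6.png",p[:,:,::-1])
yaw=s["tool_rot"][2]; u=np.array([np.cos(yaw),np.sin(yaw)]); g=s["tool_pos"]-[0,0,.159]
m=redmask(p); m[:170]=False; m[255:]=False; m[:,:270]=False; m[:,370:]=False
def cen(m,rows): return [((np.nonzero(m[r])[0].min()+np.nonzero(m[r])[0].max())/2,r) for r in rows]
q=cast(c,cen(m,range(195,240,3)),g[2]+.008)[:,:2]; mm,a=axis(q); a=a*np.sign(a@u); print("handle yaw rel tool",np.degrees(np.arctan2(u[0]*a[1]-u[1]*a[0],a@u)))
print("red top row",np.nonzero(m.any(1))[0].min())
sh=(d>0)&(d<.165)&~m; sh[:,:290]=False; sh[:,350:]=False; sh[185:]=False
r=np.nonzero(sh.any(1))[0]; print("tip row",r.min(),cen(sh,[r.min()+2,100,150]))
D=points(c,d,sh); D=D[abs((D[:,:2]-g[:2])@[u[1],-u[0]])<.002]; t=(D[:,:2]-g[:2])@u; f=np.polyfit(t,D[:,2],1); print("slope",f,"vs g z",g[2],"tip reach",t.max())
print(g,np.degrees(yaw),go((.5161,.3202,.046),.309))
E
```

```text
time: 22.43
tool_pos: [0.5152, 0.3184, 0.2657]
tool_rot: [3.141, 0.001, 0.306]
contact_force: [-0.4, -0.3, -2.0]
opening: 0.0156
grip_force: 58.8
handle yaw rel tool -1.5067352525264837
red top row 181
tip row 14 [(np.float64(330.0), np.int64(16)), (np.float64(327.5), 100), (np.float64(325.0), 150)]
slope [-0.02538834  0.11377495] vs g z 0.10666308073414746 tip reach 0.10543775631133782
[0.51518838 0.3183707  0.10666308] 17.546886604973412 (array([ 1.2, -1.6, 61.1]), np.float64(-0.0028))
```

View pics/w6.png

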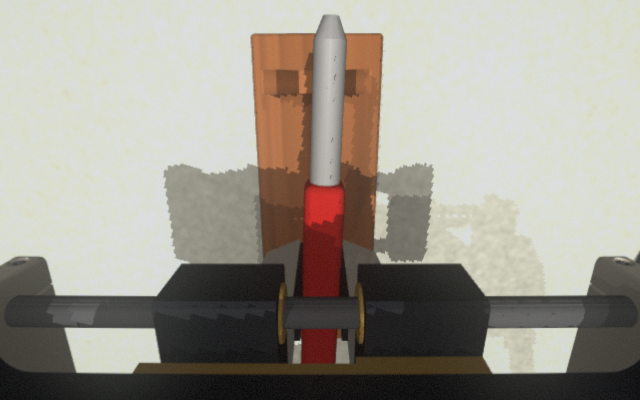

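The bar is over the rest, turned about 1.7° clockwise in the jaws (tip at (330,15), handle at (322,215)), with the fork at (315,82). I'll correct the yaw, lower and release.

```bash
python3 -m crank '[[-1,1,-1.6,0,-0.03],[-1,1,-1.6,10,-0.03],[-1,1,-1.6,22,-0.03],[-1,1,-1.6,34,-0.03],[-1,1,-1.6,45,-0.03],[-1,1,-1.6,53,-0.03],[-1,1,-1.6,58,-0.03],[-1,1,-1.6,59,-0.03],[-1,1,-1.6,59,-0.03],[-1,1,-1.6,59,-0.03]]'; python3 -c 'from h import *; wrench(); print(go((.5161,.3202,.046),.309))'
```

```text
time: 23.32
tool_pos: [0.5163, 0.3208, 0.2073]
tool_rot: [-3.141, -0.001, 0.338]
contact_force: [0.2, -0.4, -1.9]
opening: 0.0154
grip_force: 58.8
t 23.32 r 335.7 phi 102.13 yaw+180 199.35 z 48.3 | Fx 0.1 Fy 0.4 Fz -1.9 Mz -0.002 | torque on nut cw -0.041
(array([-0.4,  0.5,  2.3]), np.float64(0.0288))
```

```bash
python3 -m crank '[[-1,0,0,1.5,0],[-1,0,0,1.5,0],[-0.5,0,0,1.5,0],[-0.5,0,0,1.5,0],[-0.5,0,0,1.5,0],[-0.5,0,0,1.5,0],[-0.2,0,0,1.5,0],[0.2,0,0,1.5,0],[0.2,0,0,1.5,0],[0.2,0,0,1.5,0],[0.2,0,0,1.5,0],[0.2,0,0,1.5,0]]'
python3 -m crank '[[0.2,0,0,-10,0],[0.2,0,0,-25,0],[0.2,0,0,-45,0],[0.2,0,0,-75,0],[0.2,0,0,-85,0],[0.2,0,0,-85,0],[0.2,0,0,-85,0],[0.2,0,0,-85,0]]'
python3 - <<'E'
from h import *
s=telemetry.observe(); c=vision.get_calibration("wrist"); p,d=vision.read_camera("wrist")
m=redmask(p); n,l,st,ce=cv2.connectedComponentsWithStats(m.astype(np.uint8)); k=1+np.argmax(st[1:,4]); m=l==k; print(st[k])
D=points(c,d,m); D=D[D[:,2]>.049]; mm,a=axis(D); a=a*np.sign(a[0]); t=(D-mm)@a
print(mm+a*(t.max()+t.min())/2,a,t.min(),t.max(),np.degrees(np.arctan2(a[1],a[0])))
p,d=vision.read_camera("top"); c=vision.get_calibration("top"); print("nut",tickphase(c,p,(.5873,-.0066),z=.129)[0])
E
```

```text
time: 24.32
tool_pos: [0.5161, 0.3207, 0.2053]
tool_rot: [-3.142, -0.0, 0.338]
contact_force: [0.8, 0.4, -0.3]
opening: 0.0542
grip_force: 0.0
time: 24.98
tool_pos: [0.5156, 0.3205, 0.289]
tool_rot: [3.141, 0.002, 0.338]
contact_force: [-0.8, 0.2, 0.3]
opening: 0.055
grip_force: 0.0
[ 309  146   26  131 3099]
[0.51668216 0.32078092 0.05296433] [ 0.94609617  0.3238836  -0.00120732] -0.04772433445095053 0.04109710707735119 18.897966217817803
nut 4.818445705511195
```

```bash
python3 -c 'from cell import ticket; print(ticket.hand_in())'
```

```text
the job is handed in; nothing more can be done
None
```

I screwed the ring nut down to about 1.2 N m in two strokes, laid the bar back in its rest within about 1 mm and 1.1° of where it lay, kept clear of the jars, and handed the job in at about 25 s; no verdict was returned.

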